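Push the parts box under the packing chute and tip in the track links

TASK

Push the sheet-steel parts box along its runners until it is fully home against the stop under the chute. Then pick up the scoop pan of tank track links, tip all four links down the chute so that they land in the box, and set the empty pan back down upright on the cutting mat. Leave the thinner bottle, the paint jar and the screwdriver where they are.

Things in the scene. Friction and masses are not known exactly. Their poses are not given: they have to be found in the camera images.
- stand: Packing stand, fixed: dark steel base plate 200 x 395 x 6 mm on the bench with two drawer runners (tops 28 mm up), two aluminium uprights (20 mm square at x = +-73, y = 105 mm, 199 mm tall) and a sheet-steel chute. Origin on the bench straight below the spout's centre; z up, +y points level from the spout to the chute's upper end (uphill), along the runners. The plate spans y = -250 to +145 mm.
- chute_top (a point): Middle of the upper edge of the chute's floor, 197 mm above the bench, at y = 165 mm of the stand. The chute is a steel trough 110 mm wide inside, open above and at this end; its floor falls at 45 degrees towards -y of the stand, with side walls 45 mm high (square to the floor). Its axes are those of the stand. Smooth metal: links slide on it and in the pan from about 20 degrees of slope.
- chute_mid (a point): Middle of the chute's sloping floor, 139 mm above the bench, at y = 107 mm of the stand.
- spout (a point): Centre of the spout's lower opening, 82 mm above the bench, 110 mm (x) by 95 mm (y, from -45 to +50 mm of the stand). The spout is closed in front (y = -48 mm) and at the sides by upright sheets from 82 to 148 mm above the bench.
- box (a joint): Travel of the grey sheet-steel parts box along its runners: 0 = fully home against the stop, under the spout; up to 0.16 m = pulled out towards -y of the stand. It stays where it is left; about 2 N of friction plus 4 N per m/s.
- box_in (a point): Centre of the inner floor of the parts box, 15 mm above the bench. The box is open above, 116 (x) x 156 (y) x 60 mm (z) outside, walls and floor 3 mm, rim 72 mm above the bench. Axes those of the stand. Fully home it lies straight below the spout.
- box_handle (a point): Middle of the box's handle, a round bar of 8 mm diameter and 80 mm length along x of the stand, on the outer (-y) face of the box: 30 mm clear of that face to the bar's centre, which is 46 mm above the bench.
- mat: Blue-green cutting mat, fixed, 320 (x) x 240 (y) x 3 mm. Origin at the centre of its underside, on the bench.
- pan: The scoop pan itself: see pan_center. Origin at the centre of its underside.
- pan_center (a point): Centre of the aluminium scoop pan, half-way up (18 mm above its underside). The pan is 170 (x) x 62 (y) x 36 mm (z) outside, with floor, two long side walls and a back wall 3 mm thick; the +x end is open (the mouth); over the last 40 mm the side walls fall to 18 mm. z up. Grip it from above across the 62 mm between its side walls. 180 g empty, about 360 g full; masses vary.
- link0_center (a point): Centre of track link 0: a dark cast-metal tank track link 66 (x) x 24 (y) x 12 mm (z), about 45 g. The four alike links lie loose side by side on the pan's floor, in two rows of two.
- link1_center (a point): Centre of track link 1: a dark cast-metal tank track link 66 (x) x 24 (y) x 12 mm (z), about 45 g. The four alike links lie loose side by side on the pan's floor, in two rows of two.
- link2_center (a point): Centre of track link 2: a dark cast-metal tank track link 66 (x) x 24 (y) x 12 mm (z), about 45 g. The four alike links lie loose side by side on the pan's floor, in two rows of two.
- link3_center (a point): Centre of track link 3: a dark cast-metal tank track link 66 (x) x 24 (y) x 12 mm (z), about 45 g. The four alike links lie loose side by side on the pan's floor, in two rows of two.
- thinner_bottle: Bystander: clear bottle with white cap, 54 mm across, 140 mm tall. Origin at the centre of its underside.
- paint_jar: Bystander: green glass jar with white lid, 54 mm across, 70 mm tall. Origin at the centre of its underside.
- screwdriver: Bystander: screwdriver 170 mm long lying on the bench along its x. Origin at its middle, on the bench.
Mind the look-alikes: they are no part of the job. Leave any turquoise or yellow look-alike of the pan alone.

How it is judged:
By the outcome, as a careful person would: the job done as asked, in the order asked, and still so for the second after the job is handed in, with the robot touching nothing.
It also fails if it takes over 72 s, if anything falls off the work surface, if the arm or the gripper's body presses on something with over 40 N, if the wrist force passes 120 N, or if a joint passes its speed limit or range.

ROBOT

A 6-joint arm with a two-finger parallel gripper is mounted at the origin on the work surface. World frame = base frame: x ahead of the robot, y to its left, z up, the work surface at z = 0. Lengths are in m, angles in rad, forces in N, time in s.
With the tool pointing down it reaches from about 0.275 to 0.775 m from the base axis. Payload 14.6 kg.
Tool frame: the origin (TCP) lies midway between the tips of the shut fingers; the grasp point (between the pads) lies 19 mm behind it; z points along the fingers, y is the line along which they close (so a half turn about z gives the same grasp; the last joint's range is limited). The gripper opens to 85 mm and grips with 20 to 120 N. Pads are 22 mm wide; open, the fingers measure 114 mm over their backs; the gripper's body (76 mm by 85 mm) begins 54 mm behind the grasp point. The pads swing forward as they close: fully open they stand 13 mm farther back than shut.
Start: joints at [-1.418, 0.263, -0.048, 1.259, 0, 1.415], TCP at [0.159, -0.5, 0.231] pointing down, gripper open.
Joint ranges: [-2.65, 2.65], [-0.89, 1.7], [-1.18, 1.37], [-2.13, 2.11], [-1.35, 1.29], [-3.14, 3.14]. Speed limits (rad/s): [1.89, 1.89, 2.57, 2.79, 3.14, 3.14].

INTERFACE

Orientations are given as a unit quaternion [x, y, z, w].
In Python, from rig import ctrl gives the robot as it stands.
- The arm moves only by the tool jog_arm, never from a script. Its argument "moves" is a list of rows, each an object with "xyz": the shift along the tool's x, y, z in cm, a list of three; "twist": the turn about the tool's z in rad. A call has 1 to 8 rows; each row shifts and turns the commanded pose from where the row before left it, along the tool's axes as they then stand; what a row does not reach is not made up. A row lasts 1/8 s, in which the tool goes at most 62.5 mm and 10.7 degrees, less where a joint would pass 70% of its speed; a pose out of reach is approached as far as the arm can. A call with a gripper value outside its range is refused whole. "jaw" is the closure, from 0 (fully open) to 1 (shut), set as the call begins (left out, the last holds). The fingers move at their own pace and stop on an object; "newtons" is the grip in N (left out, the last holds). Time passes only in rows, so rows that do not move let the fingers close. It gives the time, the measured TCP pose, the force, the opening and the grip force at its end, in the units of the state.
- ctrl.observe(): the state, without advancing time (a new reading comes with each control period).
- ctrl.capture(name): name is "side" or "top"; returns a dict with "img" (420x560x3 uint8, red, green, blue), "depth" (420x560 float32, m along the optical axis (not along the pixel's ray), 0 where there is no reading), "vertical_fov" (degrees; the focal length in pixels is half the picture's height over the tangent of half this angle, whatever the lens; pixels are square), "cx", "cy" (the principal point, pixels), "rvec" (rotation vector, rad) and "tvec" (3), from world to camera coordinates, as OpenCV has them. Camera axes: x right, y down, z forward; pixel columns grow to the right and rows downward; lengths in m; the calibration is good to about 2 mm. A picture is of the moment at which its call begins.
- ctrl.job_done(): hands the job in; it is judged then, once.
The state is a dict: "time": time; "q": joint angles; "dq": joint speeds; "effort": joint torques, N m; "tool_pos": TCP position; "tcp_rot": TCP orientation; "contact_force": force on the tool from outside, world axes, zero at the start; "wrist_torque": the same for the moment, N m; "opening": opening from 0.0 (shut) to 1.0 (fully open); "gripper_force": force on a finger pad.
Only numpy, scipy, OpenCV 4.12 (cv2) and the standard library are available. Lean on these libraries where they do the work, as an engineer would, in place of code of your own. Each camera call takes 0.05 s, during which the arm holds its last target. There are 200 camera calls.

## Working session

There is one attempt and no reset: what is moved stays moved. The work goes in short steps, Python scripts to look and compute and a tool call to move; the robot and the scene stay as the last step left them, time stands still between calls to the robot, and variables do not carry over. Pictures are saved under pics/ and viewed, at most 10 in all, crops included, and the job is handed in when it is done.

Besides the shell and the picture viewer there is one more tool, called as a command line: name --argument value ..., lists and objects as JSON in quotes. jog_arm: Moves the arm, as the interface text tells. Its arguments: {"type":"object","properties":{"moves":{"type":"array"},"jaw":{"type":"number"},"newtons":{"type":"number"}},"required":["moves"]}

```bash
mkdir -p pics
cat > h.py <<'E'
import numpy as np, cv2
from rig import ctrl
from scipy.spatial.transform import Rotation as R
def cap(n):
    c=ctrl.capture(n); c['R']=cv2.Rodrigues(np.array(c['rvec'],float))[0]; c['f']=c['img'].shape[0]/2/np.tan(np.radians(c['vertical_fov'])/2); return c
def cloud(c):
    h,w=c['depth'].shape; u,v=np.meshgrid(np.arange(w),np.arange(h)); d=c['depth']
    P=np.stack([(u-c['cx'])/c['f']*d,(v-c['cy'])/c['f']*d,d],-1)
    W=(P-np.array(c['tvec']).ravel())@c['R']; W[d==0]=np.nan; return W
def save(n,img): cv2.imwrite('pics/'+n,img[...,::-1])
E
python3 - <<'E'
from h import *
a=cap('top');b=cap('side')
for n,c in(('top',a),('side',b)):
    save(n+'0.png',c['img']); np.save(n+'0.npy',cloud(c)); print(n,c['f'],c['cx'],c['cy'],c['rvec'],c['tvec'],{k for k in c})
print(ctrl.observe())
E
```

```text
top 541.2427211403314 278.870551043758 214.01745258583017 [ 2.20301762 -2.14212405  0.07173676] [0.11283056 0.50813607 1.67098114] {'vertical_fov', 'R', 'tvec', 'cx', 'img', 'depth', 'cy', 'rvec', 'f'}
side 521.6906911100538 279.9763541711184 217.63172255849292 [ 0.6316619  -2.58593889  1.23161508] [0.46608822 0.17127146 1.78461906] {'vertical_fov', 'R', 'tvec', 'cx', 'img', 'depth', 'cy', 'rvec', 'f'}
{'time': 0.1, 'q': array([-1.41827305e+00,  2.63505539e-01, -4.88662978e-02,  1.25940923e+00,
       -1.68088621e-05,  1.41545982e+00]), 'dq': array([-0.0002057 , -0.00269493,  0.00147931,  0.00216604, -0.00127295,
       -0.00150683]), 'effort': array([ 5.96553757e-03, -6.38577962e+01,  3.85063148e+01,  1.00864645e-02,
       -2.43595326e-05, -4.14079830e-05]), 'tool_pos': array([ 0.15901955, -0.50007877,  0.23086004]), 'tcp_rot': array([ 9.88176048e-01,  1.53322714e-01, -7.71184811e-06, -4.92380121e-04]), 'contact_force': array([-0.32491501, -0.20701274, -0.90394383]), 'wrist_torque': array([-0.00824195,  0.03656296,  0.03681521]), 'gripper_force': 0.0, 'opening': 1.000056617542309}
```

View pics/top0.png

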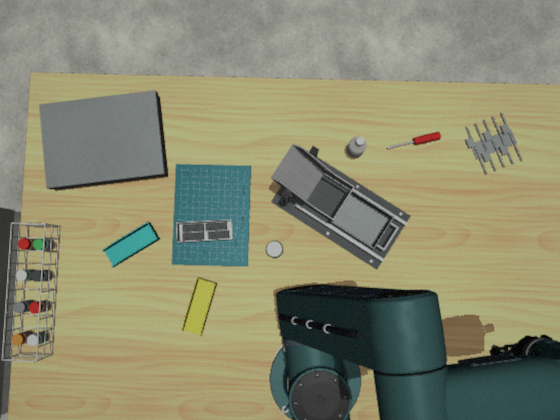

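View pics/side0.png

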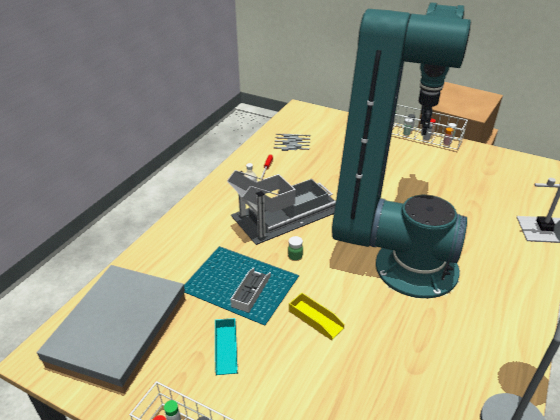

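The pan candidates in the top view are the grey pan with links on the mat at (205,231), the turquoise one at (131,244) and the yellow one at (200,306). I choose the grey one. The stand is at about (340,205), with the chute's upper end at upper left (295,165) and the box handle at lower right (388,233). The bottle is at (357,147) and the jar at (275,249). Next I check the choice in a crop.

Run:
```python
from h import *
im=cv2.imread('pics/top0.png'); cv2.imwrite('pics/crop1.png',cv2.resize(im[135:275,165:415],None,fx=3.2,fy=3.2,interpolation=cv2.INTER_CUBIC))
W=np.load('top0.npy')
for n,(u,v) in dict(pan=(205,231),mat=(230,190),chutetop=(285,175),boxin=(360,222),bottle=(357,147),jar=(275,249),bench=(300,90)).items(): print(n,W[v,u].round(3))
```

```text
pan [ 0.446  0.36  -0.003]
mat [0.579 0.285 0.001]
chutetop [0.605 0.11  0.173]
boxin [ 0.487 -0.127  0.019]
bottle [ 0.704 -0.101  0.114]
jar [0.394 0.135 0.074]
bench [0.909 0.071 0.002]
```

View pics/crop1.png

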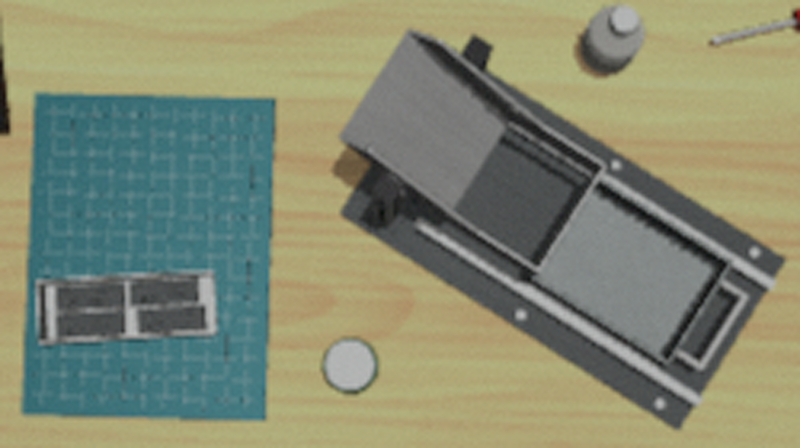

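The crop confirms it: the grey pan holds four dark links, with its back wall at the left (40,313) and its mouth at the right (216,303). The stand's plate corners are at (785,258), (680,430) and (343,213), and the handle bar is at about (722,333).

```bash
cat >> h.py <<'E'
def ray(c,u,v,z):
    Rm=c['R'];t=np.array(c['tvec']).ravel(); o=-Rm.T@t; d=Rm.T@np.array([(u-c['cx'])/c['f'],(v-c['cy'])/c['f'],1]); return o+d*(z-o[2])/d[2]
def proj(c,P): 
    p=c['R']@np.array(P)+np.array(c['tvec']).ravel(); return p[:2]/p[2]*c['f']+[c['cx'],c['cy']]
E
python3 - <<'E'
from h import *
c=cap('top')
g=lambda x,y,z: ray(c,165+x/3.2-.35,135+y/3.2-.35,z)
A,B,C=g(785,258,.006),g(680,430,.006),g(343,213,.006)
print('plate',A,B,C,np.linalg.norm(A-B),np.linalg.norm(B-C))
ey=(C-B)[:2]/np.linalg.norm((C-B)[:2]); ex=np.array([ey[1],-ey[0]])
e=(A-B)[:2]/np.linalg.norm((A-B)[:2]);print('ey',ey,'ex',ex,'short edge',e)
mid=(A+B)[:2]/2; O=mid+.25*ey; print('origin',O,'yaw',np.degrees(np.arctan2(ex[1],ex[0])))
# check
S=lambda p: np.r_[O+p[0]*ex+p[1]*ey,p[2]]
for n,p in dict(topL=(-.057,.133,.229),topR=(.057,.133,.229),spF=(-.055,-.048,.148),spR=(.055,-.048,.148)).items():
    q=proj(c,S(p)); print(n,((q-[165,135]+.35)*3.2).round(0))
for y in (g(698,368,.05),g(728,335,.05),g(742,285,.05),g(685,360,.05)): d=y[:2]-O; print('handle xy stand',d@ex,d@ey)
P=[g(37,283,.039),g(42,345,.039),g(217,335,.021),g(215,270,.021)]
print('pan',np.array(P).round(4)); bk=(P[0]+P[1])/2; mo=(P[2]+P[3])/2; print(bk,mo,(bk+mo)/2,np.degrees(np.arctan2(*(mo-bk)[1::-1])),np.linalg.norm((mo-bk)[:2]))
b=g(595,48,.1);print('jar',g(350,365,.07),'bottle',g(625,18,.14))
s=cap('side');save('x.png',s['img']); 
W=np.load('side0.npy');pts=W.reshape(-1,3);ctr=(bk+mo)[:2]/2
m=(np.linalg.norm(pts[:,:2]-ctr,axis=1)<.11)&(pts[:,2]>.01)&(pts[:,2]<.05);p=pts[m];print(len(p),p.min(0),p.max(0),np.percentile(p,[2,50,98],axis=0).round(3))
E
```

```text
plate [ 0.51337879 -0.28491846  0.006     ] [ 0.34222955 -0.18437248  0.006     ] [0.54602541 0.15067196 0.006     ] 0.19849824887917333 0.392157532159362
ey [0.51967855 0.85436187] ex [ 0.85436187 -0.51967855] short edge [ 0.86222037 -0.50653334]
origin [ 0.55772381 -0.02105501] yaw -31.310692061104646
topL [370. 150.]
topR [442.  40.]
spF [541. 268.]
spR [606. 167.]
handle xy stand -0.043363908775298256 -0.22800588971397515
handle xy stand -0.0012041146476609835 -0.23528788877232165
handle xy stand 0.04659740610259084 -0.22118077858706992
handle xy stand -0.0436337955572043 -0.2135896424974046
pan [[0.4664 0.4439 0.039 ]
 [0.4066 0.4364 0.039 ]
 [0.4216 0.2695 0.021 ]
 [0.4851 0.2737 0.021 ]]
[0.43654189 0.44017848 0.039     ] [0.45333626 0.2716098  0.021     ] [0.44493908 0.35589414 0.03      ] -84.31043985288635 0.16940321892500418
jar [0.39530243 0.13786689 0.07      ] bottle [ 0.71865575 -0.10651674  0.14      ]
879 [0.3414338  0.25211697 0.01000431] [0.54265644 0.46327047 0.04746486] [[0.408 0.281 0.01 ]
 [0.45  0.371 0.019]
 [0.483 0.443 0.043]]
```

jog_arm --moves '[{"xyz": [2,-1,0]},{"xyz": [4,-2,1]},{"xyz": [4.5,-2.2,1]},{"xyz": [4.5,-2.2,1]},{"xyz": [4.5,-2.2,1]},{"xyz": [4.5,-2.2,1]},{"xyz": [4.5,-2.2,1]},{"xyz": [2.9,-1.2,1]}]' --jaw 1 --newtons 40

```text
$.moves[0]: bad value
```

jog_arm --moves '[{"xyz": [0,0,1],"twist": -0.17},{"xyz": [0,0,2],"twist": -0.18},{"xyz": [0,0,2],"twist": -0.18},{"xyz": [0,0,2],"twist": -0.18},{"xyz": [0,0,2]},{"xyz": [0,0,1]},{"xyz": [0,0,0]}]'

```text
$.moves[4]: bad value
```

```bash
cat >> h.py <<'E'
O=np.array([.5577,-.0211]); ea=np.radians(58.9); ey=np.array([np.cos(ea),np.sin(ea)]); ex=np.array([ey[1],-ey[0]])
def st(x,y,z): return np.r_[O+x*ex+y*ey,z]
def delta(target,xang):
    s=ctrl.observe(); r=R.from_quat(s['tcp_rot']); M=r.as_matrix(); d=M.T@(np.array(target)-s['tool_pos'])
    a=np.degrees(np.arctan2(M[1,0],M[0,0])); tw=np.radians(-((xang-a+180)%360-180)); p=s['tool_pos'][:2]-O
    print('t',s['time'],'pos',s['tool_pos'].round(4),'stand xy',(p@ex).round(4),(p@ey).round(4),'xang',a.round(1),'F',s['contact_force'].round(1),'open',round(s['opening'],3))
    print('delta cm tool axes',(100*d).round(2),'twist',tw.round(3)); return s
E
python3 -c "
from h import *
delta(st(0,-.28,.032),58.9)"
```

```text
t 0.2 pos [ 0.159  -0.5002  0.231 ] stand xy -0.0939 -0.6161 xang 17.6 F [ 0.   0.3 -0.3] open 1.001
delta cm tool axes [ 31.46 -15.1   19.91] twist -0.72
```

jog_arm --moves '[{"xyz": [2,-1,0],"twist": 0},{"xyz": [4,-2,1],"twist": 0},{"xyz": [4.5,-2.2,1],"twist": 0},{"xyz": [4.5,-2.2,1],"twist": 0},{"xyz": [4.5,-2.2,1],"twist": 0},{"xyz": [4.5,-2.2,1],"twist": 0},{"xyz": [4.5,-2.2,1],"twist": 0},{"xyz": [2.9,-1.2,1],"twist": 0}]' --jaw 1 --newtons 40

```text
time: 1.2
tool_pos: [0.4135, -0.2575, 0.1611]
tcp_rot: [0.988, 0.154, 0.0, -0.0]
contact_force: [0.3, -0.6, -0.0]
opening: -0.002
gripper_force: 0.0
```

jog_arm --moves '[{"xyz": [0,0,1],"twist": -0.18},{"xyz": [0,0,2],"twist": -0.18},{"xyz": [0,0,2],"twist": -0.18},{"xyz": [0,0,2],"twist": -0.18},{"xyz": [0,0,2],"twist": 0},{"xyz": [0,0,1],"twist": 0},{"xyz": [0,0,0],"twist": 0}]'

```text
time: 2.08
tool_pos: [0.4121, -0.2596, 0.0611]
tcp_rot: [0.871, 0.492, -0.0, -0.0]
contact_force: [0.7, -0.8, 1.0]
opening: -0.002
gripper_force: 0.0
```

```bash
python3 -c "
from h import *
delta(st(0,-.28,.032),58.9)"
```

```text
t 2.075 pos [ 0.4121 -0.2596  0.0611] stand xy -0.0015 -0.2795 xang 58.9 F [ 0.7 -0.8  1. ] open -0.002
delta cm tool axes [-0.06  0.15  2.91] twist -0.0
```

jog_arm --moves '[{"xyz": [0,0.15,1.4],"twist": 0},{"xyz": [0,0,1.4],"twist": 0},{"xyz": [1,0,0],"twist": 0},{"xyz": [1,0,0],"twist": 0},{"xyz": [1.5,0,0],"twist": 0},{"xyz": [1.5,0,0],"twist": 0},{"xyz": [1.5,0,0],"twist": 0},{"xyz": [1.5,0,0],"twist": 0}]'

```text
time: 3.08
tool_pos: [0.4556, -0.1918, 0.0334]
tcp_rot: [0.871, 0.492, 0.0, 0.0]
contact_force: [-0.9, -3.5, 1.4]
opening: 0.0
gripper_force: 1.2
```

jog_arm --moves '[{"xyz": [1.5,0,0],"twist": 0},{"xyz": [1.5,0,0],"twist": 0},{"xyz": [1,0,0],"twist": 0},{"xyz": [1,0,0],"twist": 0},{"xyz": [0.7,0,0],"twist": 0},{"xyz": [0.5,0,0],"twist": 0}]'

```text
time: 3.82
tool_pos: [0.487, -0.1393, 0.0332]
tcp_rot: [0.871, 0.492, -0.0, -0.0]
contact_force: [-0.8, -1.2, 1.2]
opening: -0.002
gripper_force: 1.1
```

jog_arm --moves '[{"xyz": [0.3,0,0],"twist": 0},{"xyz": [0.3,0,0],"twist": 0},{"xyz": [0.2,0,0],"twist": 0},{"xyz": [0,0,0],"twist": 0}]'

```text
time: 4.32
tool_pos: [0.4911, -0.1325, 0.0332]
tcp_rot: [0.871, 0.492, 0.0, -0.0]
contact_force: [-0.0, -0.3, 0.5]
opening: 0.001
gripper_force: 0.0
```

```bash
python3 -c "
from h import *
delta(st(0,-.123,.032),58.9)"
```

```text
t 4.325 pos [ 0.4911 -0.1325  0.0332] stand xy 0.0005 -0.1298 xang 58.9 F [-0.  -0.3  0.5] open 0.001
delta cm tool axes [ 0.68 -0.05  0.12] twist -0.0
```

jog_arm --moves '[{"xyz": [0.3,0,0],"twist": 0},{"xyz": [0.2,0,0],"twist": 0}]'

```text
time: 4.58
tool_pos: [0.4936, -0.1283, 0.0333]
tcp_rot: [0.871, 0.492, -0.0, -0.0]
contact_force: [-0.3, -1.4, 1.0]
opening: 0.0
gripper_force: 1.1
```

jog_arm --moves '[{"xyz": [0.15,0,0],"twist": 0},{"xyz": [0.1,0,0],"twist": 0}]'

```text
time: 4.82
tool_pos: [0.4938, -0.1279, 0.0332]
tcp_rot: [0.871, 0.491, -0.002, 0.001]
contact_force: [-11.2, -18.6, 3.4]
opening: -0.0
gripper_force: 11.6
```

jog_arm --moves '[{"xyz": [0.1,0,0],"twist": 0},{"xyz": [0.1,0,0],"twist": 0}]'

```text
time: 5.08
tool_pos: [0.4939, -0.1277, 0.0332]
tcp_rot: [0.871, 0.491, -0.004, 0.002]
contact_force: [-19.6, -32.2, 5.8]
opening: -0.003
gripper_force: 18.9
```

The box is home against the stop: the force rose from 1 to 38 N with no further travel. I back off, rise and open the jaw.

jog_arm --moves '[{"xyz": [-1,0,0],"twist": 0},{"xyz": [-3,0,0],"twist": 0},{"xyz": [-2,0,-3],"twist": 0},{"xyz": [0,0,-5],"twist": 0},{"xyz": [0,0,-5],"twist": 0},{"xyz": [0,0,-5],"twist": 0},{"xyz": [0,0,-3],"twist": 0},{"xyz": [0,0,0],"twist": 0}]'

```text
time: 6.08
tool_pos: [0.4659, -0.1762, 0.2451]
tcp_rot: [0.871, 0.492, 0.001, 0.001]
contact_force: [-0.1, 0.2, -0.9]
opening: 0.002
gripper_force: 0.0
```

Run:
```python
from h import *
c=cap('top'); save('top1.png',cv2.resize(c['img'][135:275,165:415],None,fx=3.2,fy=3.2,interpolation=cv2.INTER_CUBIC))
a=np.radians(-84.3); g=np.array([.4449,.3559])+.02*np.array([np.cos(a),np.sin(a)]); print(g)
delta(np.r_[g,.18],95.7)
```

```text
[0.44688639 0.33599889]
t 6.125 pos [ 0.4653 -0.1759  0.2436] stand xy 0.0008 -0.1803 xang 58.9 F [-0.1  0.3 -0.4] open -0.001
delta cm tool axes [ 42.88 -28.03   6.35] twist -0.642
```

View pics/top1.png

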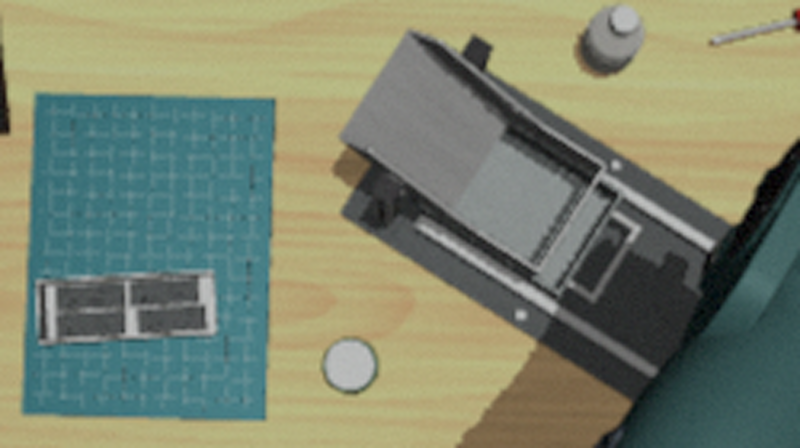

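The box is now fully under the spout (about 530,210 in the crop) and the pan is unmoved. I move over to the pan with the jaw open.

jog_arm --moves '[{"xyz": [2.6,-1.7,0],"twist": 0},{"xyz": [5.1,-3.35,0],"twist": 0},{"xyz": [5.1,-3.35,0],"twist": 0},{"xyz": [5.1,-3.35,0],"twist": 0},{"xyz": [5.1,-3.35,0],"twist": 0},{"xyz": [5.1,-3.35,0],"twist": 0},{"xyz": [5.1,-3.35,0],"twist": 0},{"xyz": [5.1,-3.35,0],"twist": 0}]' --jaw 0

```text
time: 7.12
tool_pos: [0.4465, 0.284, 0.242]
tcp_rot: [0.871, 0.492, -0.001, -0.0]
contact_force: [1.5, -1.4, 0.2]
opening: 1.0
gripper_force: 0.0
```

jog_arm --moves '[{"xyz": [3,-1.8,0],"twist": 0},{"xyz": [1.6,-1,0],"twist": 0},{"xyz": [0,0,1.5],"twist": -0.16},{"xyz": [0,0,1.5],"twist": -0.16},{"xyz": [0,0,1.5],"twist": -0.16},{"xyz": [0,0,1.5],"twist": -0.16},{"xyz": [0,0,0],"twist": 0}]'

```text
time: 8.0
tool_pos: [0.4467, 0.3348, 0.182]
tcp_rot: [0.673, 0.74, -0.001, -0.0]
contact_force: [-0.3, -0.2, 0.3]
opening: 1.004
gripper_force: 0.0
```

Run:
```python
from h import *
c=cap('top')
delta([.4469,.336,.003],95.7)
q=lambda x,y,z: ((proj(c,st(x,y,z))-[165,135]+.35)*3.2).round(0)
for p in [(-.057,.165,.197),(.057,.165,.197),(-.057,.133,.229),(.057,.133,.229),(-.057,-.048,.148),(.057,-.048,.148)]: print(p,q(*p))
save('x2.png',c['img']); W=cloud(c)
P=W.reshape(-1,3); d=P[:,:2]-O; X=d@ex;Y=d@ey
for y in (.09,.11,.14):
    m=(abs(Y-y)<.006)&(abs(X)<.08)&(P[:,2]>.1); print(y,m.sum(), np.c_[X[m],P[m,2]][np.argsort(X[m])][::3].round(3).tolist())
```

```text
t 8.05 pos [0.4471 0.3351 0.1829] stand xy -0.2787 0.2479 xang 95.3 F [-0.5  0.3  0.8] open 1.002
delta cm tool axes [1.000e-01 1.000e-02 1.799e+01] twist -0.007
(-0.057, 0.165, 0.197) [340. 136.]
(0.057, 0.165, 0.197) [410.  28.]
(-0.057, 0.133, 0.229) [370. 150.]
(0.057, 0.133, 0.229) [441.  40.]
(-0.057, -0.048, 0.148) [540. 270.]
(0.057, -0.048, 0.148) [607. 165.]
0.09 215 [[-0.078, 0.172], [-0.077, 0.137], [-0.072, 0.171], [-0.068, 0.196], [-0.061, 0.197], [-0.061, 0.187], [-0.061, 0.179], [-0.061, 0.139], [-0.06, 0.118], [-0.06, 0.198], [-0.059, 0.205], [-0.048, 0.121], [-0.046, 0.122], [-0.044, 0.126], [-0.041, 0.119], [-0.039, 0.13], [-0.037, 0.117], [-0.035, 0.118], [-0.032, 0.127], [-0.03, 0.122], [-0.028, 0.114], [-0.025, 0.116], [-0.023, 0.128], [-0.021, 0.117], [-0.019, 0.119], [-0.017, 0.119], [-0.015, 0.122], [-0.013, 0.132], [-0.011, 0.111], [-0.009, 0.114], [-0.007, 0.121], [-0.005, 0.12], [-0.003, 0.126], [-0.0, 0.118], [0.002, 0.117], [0.005, 0.128], [0.006, 0.117], [0.007, 0.124], [0.009, 0.116], [0.011, 0.13], [0.014, 0.12], [0.016, 0.125], [0.018, 0.115], [0.02,
[... 2103 characters left out ...]
22, 0.17], [-0.021, 0.164], [-0.019, 0.169], [-0.016, 0.183], [-0.015, 0.167], [-0.013, 0.172], [-0.012, 0.169], [-0.01, 0.167], [-0.008, 0.168], [-0.005, 0.17], [-0.004, 0.183], [-0.002, 0.167], [-0.0, 0.174], [0.002, 0.172], [0.004, 0.171], [0.006, 0.175], [0.007, 0.178], [0.01, 0.167], [0.012, 0.175], [0.013, 0.164], [0.016, 0.176], [0.017, 0.165], [0.019, 0.168], [0.022, 0.164], [0.023, 0.167], [0.026, 0.167], [0.027, 0.177], [0.03, 0.176], [0.032, 0.174], [0.034, 0.165], [0.036, 0.175], [0.038, 0.169], [0.04, 0.179], [0.043, 0.177], [0.044, 0.178], [0.045, 0.173], [0.048, 0.171], [0.05, 0.17], [0.051, 0.223], [0.052, 0.179], [0.052, 0.221], [0.053, 0.218], [0.053, 0.22], [0.054, 0.221]]
```

jog_arm --moves '[{"xyz": [0.1,0,2],"twist": -0.007},{"xyz": [0,0,4],"twist": 0},{"xyz": [0,0,4],"twist": 0},{"xyz": [0,0,3],"twist": 0},{"xyz": [0,0,2],"twist": 0},{"xyz": [0,0,1.5],"twist": 0},{"xyz": [0,0,1.3],"twist": 0},{"xyz": [0,0,0],"twist": 0}]'

```text
time: 9.05
tool_pos: [0.447, 0.3366, 0.0048]
tcp_rot: [0.67, 0.743, -0.0, -0.0]
contact_force: [-0.4, -0.0, 0.3]
opening: 1.0
gripper_force: 0.0
```

jog_arm --moves '[{"xyz": [0,0,0],"twist": 0},{"xyz": [0,0,0],"twist": 0},{"xyz": [0,0,0],"twist": 0},{"xyz": [0,0,0],"twist": 0}]' --jaw 0.5 --newtons 60

```text
time: 9.55
tool_pos: [0.4477, 0.3371, 0.0062]
tcp_rot: [0.669, 0.743, 0.001, 0.0]
contact_force: [0.0, 0.1, 6.4]
opening: 0.712
gripper_force: 65.8
```

jog_arm --moves '[{"xyz": [0,0,-0.5],"twist": 0},{"xyz": [0,0,-1],"twist": 0},{"xyz": [0,0,-2],"twist": 0},{"xyz": [0,0,-3],"twist": 0},{"xyz": [0,0,-3],"twist": 0},{"xyz": [0,0,-2],"twist": 0},{"xyz": [0,0,-1],"twist": 0},{"xyz": [0,0,0],"twist": 0}]'

```text
time: 10.55
tool_pos: [0.4473, 0.3368, 0.1306]
tcp_rot: [0.669, 0.743, 0.0, 0.0]
contact_force: [0.2, 0.0, -3.0]
opening: 0.712
gripper_force: 65.9
```

Run:
```python
from h import *
c=cap('side'); delta(st(0,.11,.26),58.9)
q=proj(c,[.447,.336,.13]).astype(int); u,v=q; print(q)
save('side1.png',cv2.resize(c['img'][v-70:v+70,u-90:u+90],None,fx=4,fy=4,interpolation=cv2.INTER_CUBIC))
```

```text
t 10.6 pos [0.447  0.3367 0.13  ] stand xy -0.2796 0.2492 xang 96.0 F [-0.7 -0.1 -3.5] open 0.715
delta cm tool axes [-27.96  13.92 -13.  ] twist 0.647
[252 258]
```

View pics/side1.png

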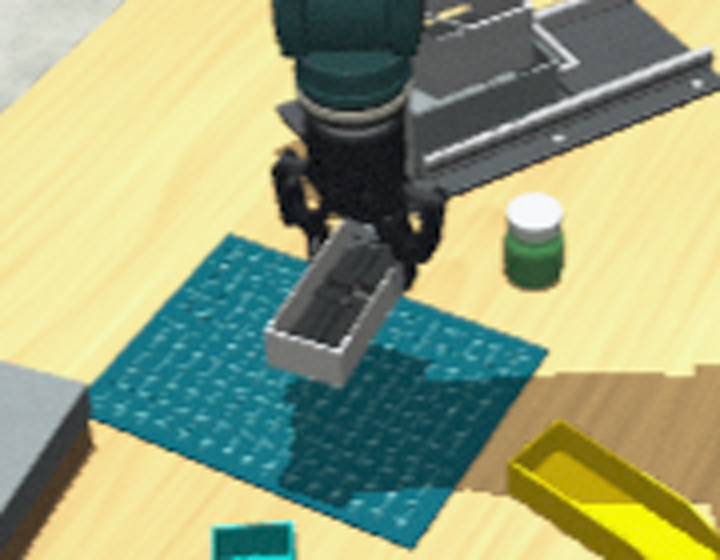

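The side crop shows the pan held level at about (335,310), with its links inside. I lift it and carry it to above the chute.

jog_arm --moves '[{"xyz": [0,0,-2],"twist": 0},{"xyz": [0,0,-4],"twist": 0},{"xyz": [0,0,-4],"twist": 0},{"xyz": [-1,0.5,-2.3],"twist": 0},{"xyz": [-2.5,1.25,-0.7],"twist": 0},{"xyz": [-4,2,0],"twist": 0},{"xyz": [-4,2,0],"twist": 0},{"xyz": [-4,2,0],"twist": 0}]'

```text
time: 11.6
tool_pos: [0.5408, 0.1893, 0.2592]
tcp_rot: [0.669, 0.743, -0.001, -0.0]
contact_force: [0.6, -0.1, -2.7]
opening: 0.718
gripper_force: 66.5
```

jog_arm --moves '[{"xyz": [-4,2,0],"twist": 0},{"xyz": [-4,2,0],"twist": 0},{"xyz": [-3,1.5,0],"twist": 0},{"xyz": [-1.5,0.65,0],"twist": 0.1},{"xyz": [0,0,0],"twist": 0.16},{"xyz": [0,0,0],"twist": 0.16},{"xyz": [0,0,0],"twist": 0.16},{"xyz": [0,0,0],"twist": 0.067}]'

```text
time: 12.6
tool_pos: [0.6143, 0.0727, 0.259]
tcp_rot: [0.872, 0.49, -0.001, -0.001]
contact_force: [0.8, 0.9, -4.1]
opening: 0.713
gripper_force: 66.5
```

Run:
```python
from h import *
c=cap('side'); delta(st(-.001,.11,.2),58.9)
u,v=proj(c,st(0,.11,.25)).astype(int); print(u,v)
save('side2.png',cv2.resize(c['img'][v-70:v+70,u-90:u+90],None,fx=4,fy=4,interpolation=cv2.INTER_CUBIC))
```

```text
t 12.65 pos [0.6143 0.0727 0.259 ] stand xy 0.0 0.1096 xang 58.6 F [-0.2 -0.8 -3.7] open 0.714
delta cm tool axes [ 0.05 -0.09  5.9 ] twist -0.006
247 171
```

View pics/side2.png

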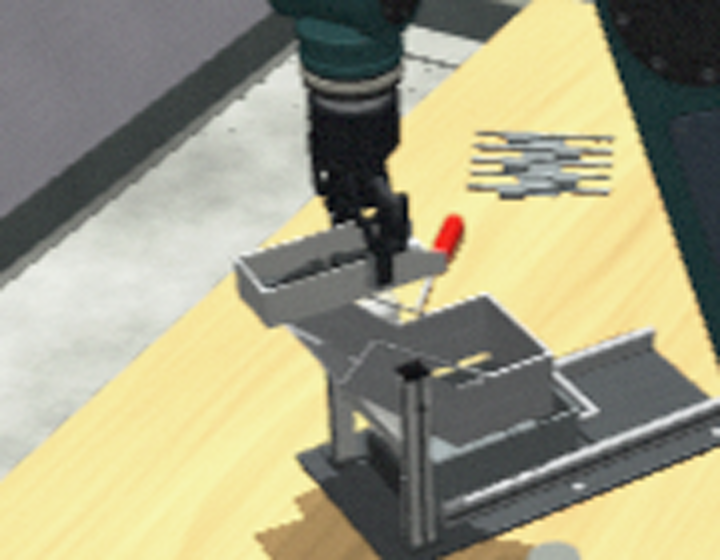

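jog_arm --moves '[{"xyz": [0,-0.1,1.5],"twist": 0},{"xyz": [0,0,2],"twist": 0},{"xyz": [0,0,1.5],"twist": 0},{"xyz": [0,0,0.6],"twist": 0},{"xyz": [0,0,0.3],"twist": 0},{"xyz": [0,0,0.2],"twist": 0}]'

```text
time: 13.4
tool_pos: [0.6139, 0.0732, 0.1996]
tcp_rot: [0.871, 0.492, 0.0, 0.0]
contact_force: [-2.4, -0.7, 5.4]
opening: 0.715
gripper_force: 67.5
```

jog_arm --moves '[{"xyz": [0,0,0.2],"twist": 0},{"xyz": [0,0,0.3],"twist": 0},{"xyz": [0,0,0.3],"twist": 0},{"xyz": [0,0,0.3],"twist": 0}]' --newtons 30

```text
time: 13.9
tool_pos: [0.6145, 0.0727, 0.19]
tcp_rot: [0.871, 0.491, 0.001, 0.001]
contact_force: [-3.2, -5.3, 9.2]
opening: 0.719
gripper_force: 68.7
```

jog_arm --moves '[{"xyz": [0,0,0.3],"twist": 0},{"xyz": [0,0,0.3],"twist": 0},{"xyz": [0,0,0.3],"twist": 0},{"xyz": [0,0,0.3],"twist": 0}]'

```text
time: 14.4
tool_pos: [0.6144, 0.0724, 0.1779]
tcp_rot: [0.871, 0.491, 0.001, 0.001]
contact_force: [-2.8, -7.1, 10.1]
opening: 0.714
gripper_force: 73.5
```

Run:
```python
from h import *
c=cap('side'); delta(st(-.001,.11,.165),58.9)
u,v=proj(c,st(0,.11,.20)).astype(int)
save('side3.png',cv2.resize(c['img'][v-60:v+60,u-75:u+75],None,fx=5,fy=5,interpolation=cv2.INTER_CUBIC))
```

```text
t 14.45 pos [0.6143 0.0725 0.1775] stand xy 0.0002 0.1094 xang 58.9 F [-2.6 -7.4 10. ] open 0.715
delta cm tool axes [ 0.06 -0.12  1.25] twist -0.001
```

View pics/side3.png

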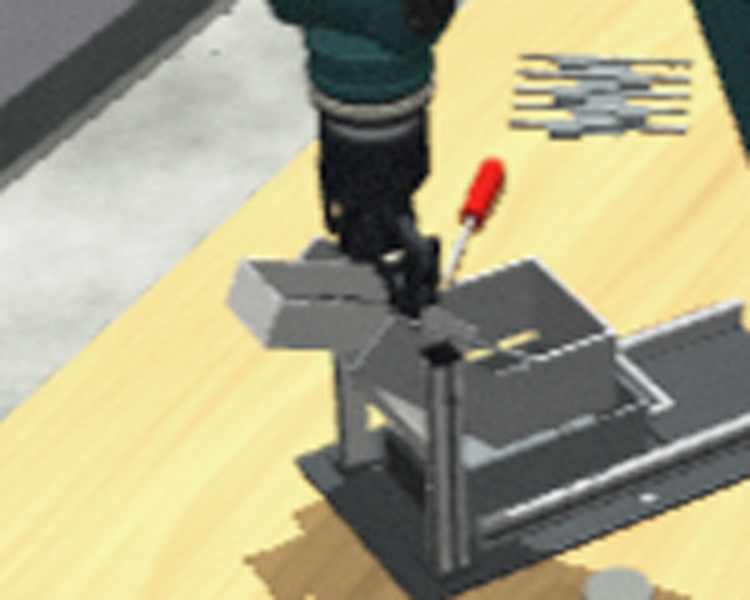

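The pan is pivoting in the grip: its back end is raised at (255,300) and its mouth points down the chute. I carry on.

jog_arm --moves '[{"xyz": [0,0,0.3],"twist": 0},{"xyz": [0,0,0.3],"twist": 0},{"xyz": [0,0,0.3],"twist": 0},{"xyz": [0,0,0.3],"twist": 0},{"xyz": [0,0,0],"twist": 0},{"xyz": [0,0,0],"twist": 0},{"xyz": [0,0,0],"twist": 0},{"xyz": [0,0,0],"twist": 0}]'

```text
time: 15.45
tool_pos: [0.6142, 0.0717, 0.1666]
tcp_rot: [0.871, 0.491, 0.001, 0.002]
contact_force: [-8.3, -13.8, 18.8]
opening: 0.718
gripper_force: 78.8
```

Run:
```python
from h import *
c=cap('side'); d=cap('top'); delta(st(-.001,.11,.165),58.9)
u,v=proj(c,st(0,.09,.18)).astype(int); a=c['img'][v-55:v+55,u-50:u+50]
u,v=proj(d,st(0,.06,.18)).astype(int); b=d['img'][v-55:v+55,u-50:u+50]
save('both4.png',cv2.resize(np.hstack([a,b]),None,fx=4,fy=4,interpolation=cv2.INTER_CUBIC))
```

```text
t 15.55 pos [0.6142 0.0717 0.1666] stand xy 0.0004 0.1087 xang 58.8 F [ -6.9 -14.3  18.1] open 0.715
delta cm tool axes [ 0.13 -0.14  0.15] twist -0.001
```

View pics/both4.png

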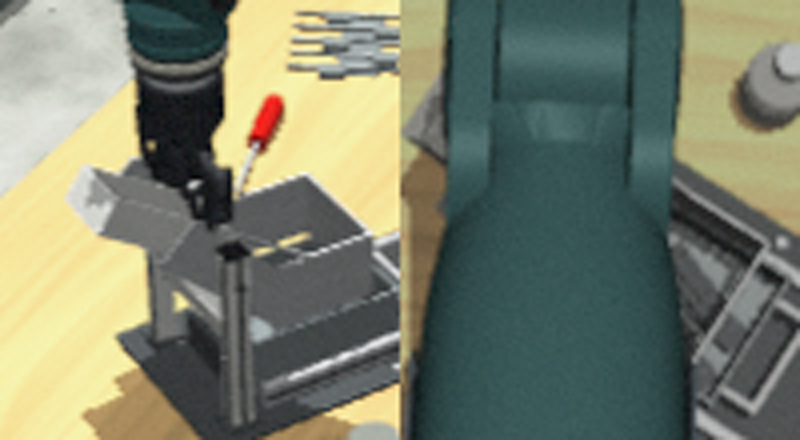

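jog_arm --moves '[{"xyz": [0,0,-1],"twist": 0},{"xyz": [0,0,-2],"twist": 0},{"xyz": [0,0,-3],"twist": 0},{"xyz": [0,0,-3],"twist": 0},{"xyz": [0,0,-3],"twist": 0},{"xyz": [0,0,-2],"twist": 0},{"xyz": [0,0,-1],"twist": 0},{"xyz": [0,0,0],"twist": 0}]'

```text
time: 16.55
tool_pos: [0.6139, 0.0733, 0.3145]
tcp_rot: [0.871, 0.492, 0.0, 0.0]
contact_force: [-0.7, -0.0, -1.5]
opening: 0.714
gripper_force: 78.3
```

Run:
```python
from h import *
c=cap('side'); d=cap('top')
a=np.radians(-84.3); t=np.array([.4449,.3559])+.02*np.array([np.cos(a),np.sin(a)]); delta([*t,.3166],95.7)
u,v=proj(c,st(0,.09,.28)).astype(int); a=c['img'][max(v-55,0):v+95,u-50:u+50]; a=cv2.resize(a,(400,600))
u,v=proj(d,st(0,-.05,.1)).astype(int); b=cv2.resize(d['img'][v-50:v+50,u-33:u+33],(396,600),interpolation=cv2.INTER_CUBIC)
save('both5.png',np.hstack([a,b]))
```

```text
t 16.65 pos [0.6136 0.0732 0.3135] stand xy -0.0009 0.1096 xang 58.9 F [ 0.2  1.  -1.8] open 0.716
delta cm tool axes [ 13.88 -27.85  -0.29] twist -0.642
```

View pics/both5.png

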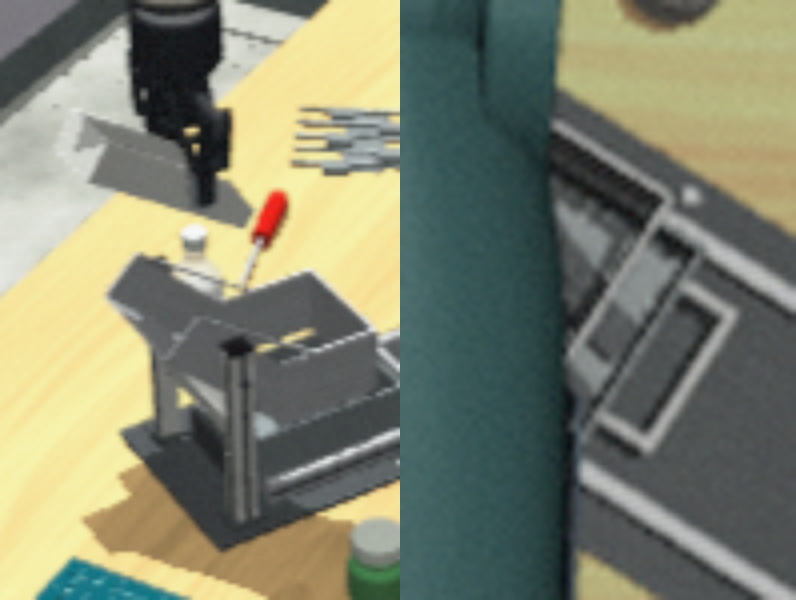

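The wrist load dropped from 3.5 to 1.8 N, so the pan is empty. It is tilted about 35 degrees at (165,170). I carry it back to the mat, shifted slightly inward.

jog_arm --moves '[{"xyz": [1,-2.1,0],"twist": 0},{"xyz": [2,-4.3,0],"twist": 0},{"xyz": [2.4,-5.2,0],"twist": 0},{"xyz": [2.4,-5.2,0],"twist": 0},{"xyz": [2.4,-5.2,0],"twist": 0},{"xyz": [1.6,-3.4,0],"twist": 0},{"xyz": [0.8,-1.7,0],"twist": -0.1},{"xyz": [0,0,2],"twist": -0.18}]'

```text
time: 17.65
tool_pos: [0.4452, 0.3229, 0.2946]
tcp_rot: [0.792, 0.611, 0.001, -0.0]
contact_force: [0.3, -0.7, -2.4]
opening: 0.715
gripper_force: 78.3
```

jog_arm --moves '[{"xyz": [0,0,4],"twist": -0.18},{"xyz": [0,0,5],"twist": -0.182},{"xyz": [0,0,5],"twist": 0},{"xyz": [0,0,4],"twist": 0},{"xyz": [0,0,3],"twist": 0},{"xyz": [0,0,1.5],"twist": 0},{"xyz": [0,0,0.5],"twist": 0},{"xyz": [0,0,0],"twist": 0}]'

```text
time: 18.65
tool_pos: [0.4469, 0.3214, 0.0649]
tcp_rot: [0.671, 0.741, 0.0, 0.0]
contact_force: [0.1, 0.3, -1.3]
opening: 0.717
gripper_force: 78.2
```

Run:
```python
from h import *
delta([.4484,.321,.006],95.7)
```

```text
t 18.65 pos [0.4469 0.3214 0.0649] stand xy -0.2718 0.236 xang 95.7 F [ 0.1  0.3 -1.3] open 0.717
delta cm tool axes [-0.06  0.14  5.89] twist -0.0
```

jog_arm --moves '[{"xyz": [0,0,1],"twist": 0},{"xyz": [0,0,0.8],"twist": 0},{"xyz": [0,0,0.5],"twist": 0},{"xyz": [0.1,0,0.4],"twist": 0},{"xyz": [0.1,0,0.4],"twist": 0},{"xyz": [0.1,0,0.4],"twist": 0}]'

```text
time: 19.4
tool_pos: [0.4477, 0.3257, 0.0306]
tcp_rot: [0.671, 0.741, 0.002, -0.0]
contact_force: [-2.8, 6.6, 18.5]
opening: 0.716
gripper_force: 80.2
```

jog_arm --moves '[{"xyz": [0.2,0,0.4],"twist": 0},{"xyz": [0.2,0,0.4],"twist": 0},{"xyz": [0.2,0,0.4],"twist": 0},{"xyz": [0.1,0,0.3],"twist": 0}]'

```text
time: 19.9
tool_pos: [0.4469, 0.3323, 0.0152]
tcp_rot: [0.671, 0.741, 0.002, 0.0]
contact_force: [-0.5, 5.1, 11.7]
opening: 0.718
gripper_force: 78.7
```

jog_arm --moves '[{"xyz": [0,0,0.3],"twist": 0},{"xyz": [0,0,0.3],"twist": 0},{"xyz": [0,0,0.2],"twist": 0},{"xyz": [0,0,0],"twist": 0}]'

```text
time: 20.4
tool_pos: [0.4468, 0.332, 0.007]
tcp_rot: [0.671, 0.741, 0.001, 0.0]
contact_force: [0.6, 3.4, 6.0]
opening: 0.715
gripper_force: 79.0
```

Run:
```python
from h import *
c=cap('side'); delta([.447,.332,.006],95.7)
u,v=proj(c,[.447,.34,.03]).astype(int); 
save('side6.png',cv2.resize(c['img'][v-50:v+50,u-65:u+65],None,fx=5,fy=5,interpolation=cv2.INTER_CUBIC))
```

```text
t 20.45 pos [0.4468 0.332  0.007 ] stand xy -0.2773 0.2451 xang 95.7 F [1.1 3.  5.7] open 0.715
delta cm tool axes [-0.    0.02  0.1 ] twist -0.0
```

View pics/side6.png

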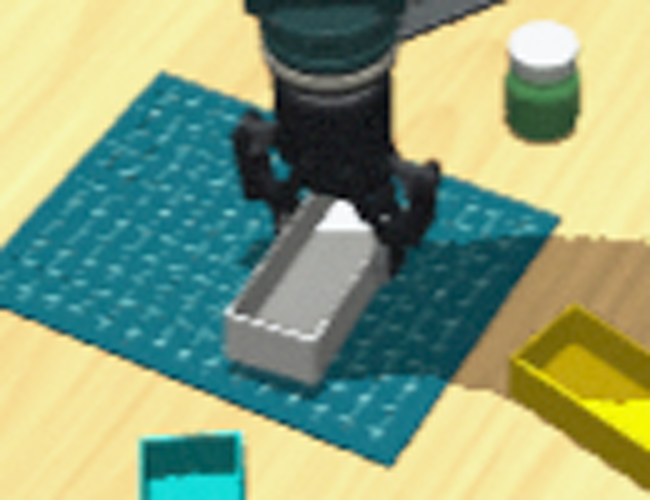

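The pan is empty and almost flat on the mat at about (305,290). I release it and rise.

jog_arm --moves '[{"xyz": [0,0,0.1],"twist": 0},{"xyz": [0,0,0],"twist": 0},{"xyz": [0,0,0],"twist": 0},{"xyz": [0,0,0],"twist": 0}]' --jaw 0

```text
time: 20.95
tool_pos: [0.4457, 0.3311, 0.0052]
tcp_rot: [0.671, 0.741, -0.0, -0.0]
contact_force: [0.8, 0.1, -0.3]
opening: 1.004
gripper_force: 0.0
```

jog_arm --moves '[{"xyz": [0,0,-1],"twist": 0},{"xyz": [0,0,-2],"twist": 0},{"xyz": [0,0,-4],"twist": 0},{"xyz": [0,0,-5],"twist": 0},{"xyz": [0,0,-5],"twist": 0},{"xyz": [0,0,-5],"twist": 0},{"xyz": [0,0,-2],"twist": 0},{"xyz": [0,0,0],"twist": 0}]'

```text
time: 21.95
tool_pos: [0.4462, 0.3314, 0.247]
tcp_rot: [0.671, 0.741, 0.001, 0.001]
contact_force: [-0.2, 0.4, -0.3]
opening: 1.002
gripper_force: 0.0
```

Run:
```python
from h import *
delta([.447,.332,.2],95.7)
c=cap('top'); i=c['img'].astype(int); W=cloud(c)
# dark blobs in the box opening region, compare with time of box empty (top1)
def blobs(corners):
    m=np.zeros(i.shape[:2],np.uint8); cv2.fillConvexPoly(m,np.array([proj(c,p) for p in corners]).round().astype(np.int32),1)
    return m.astype(bool)
box=blobs([st(x,y,.04) for x,y in((-.055,-.075),(.055,-.075),(.055,.05),(-.055,.05))])
g=i.mean(-1); ys,xs=np.where(box); y0,y1,x0,x1=ys.min(),ys.max(),xs.min(),xs.max()
print('\n'.join(''.join('%4d'%g[y,x] if box[y,x] else '   .' for x in range(x0,x1,2)) for y in range(y0,y1,2)))
s=cap('side');P=cloud(s).reshape(-1,3)
m=(abs(P[:,0]-.447)<.06)&(abs(P[:,1]-.35)<.12)&(P[:,2]>.012)&(P[:,2]<.06); p=P[m]
print(m.sum(),np.percentile(p,[3,97],axis=0).round(3).tolist())
hi=p[p[:,2]>.034]
for y in np.arange(.26,.45,.02):
    k=abs(p[:,1]-y)<.01; print(round(y,2),k.sum(),np.percentile(p[k,2],90).round(3) if k.any() else '')
```

```text
t 21.95 pos [0.4462 0.3314 0.247 ] stand xy -0.2775 0.2442 xang 95.7 F [-0.2  0.4 -0.3] open 1.002
delta cm tool axes [0.05 0.07 4.7 ] twist -0.0
   .   .   .   .   .   .   .   .   .   .   .   .   .   .   .   .   .   .   .   .   .   .   .   .   .   .   .
   .   .   .   .   .   .   .   .   .  82  35  20   .   .   .   .   .   .   .   .   .   .   .   .   .   .   .
   .   .   .   .   .   .   .   . 121  73  70  57  25   .   .   .   .   .   .   .   .   .   .   .   .   .   .
   .   .   .   .   .   .   .   . 131 134 108  74  65  41  31   .   .   .   .   .   .   .   .   .   .   .   .
   .   .   .   .   .   .   . 127 130 133 133 117  86  70  54  36  21   .   .   .   .   .   .   .   .   .   .
   .   .   .   .   .   .   . 130 135 132 134 130 130 107  73  77  39  23   .   .   .   .   .   .   .   .   .
   .   .   .   .   .   . 135 132 132 134 129 133 134 125  94  88  72  59  27  28   .   .   .   .   .   .   .
   .   .   .   .   . 129 130 131 135 131 132 133 106  78  76 116 116  70  88  44  24   .   .   .   .   .   .
   .   .   .   .   . 131 132 133 134 130 135  94  78  84  73  88 128 129  99  72  
[... 1367 characters left out ...]
   .  36  43  64 132  84  39 107 106  87 128 130  69   .   .   .   .   .   .
   .   .   .   .   .   .   .   .   .   .   .  40  40 116 123 130  79  85 100  98   .   .   .   .   .   .   .
   .   .   .   .   .   .   .   .   .   .   .   .  41  45  64  86  81  80  69  49   .   .   .   .   .   .   .
   .   .   .   .   .   .   .   .   .   .   .   .   .   . 100  92  78  89  59   .   .   .   .   .   .   .   .
   .   .   .   .   .   .   .   .   .   .   .   .   .   .   .   .  99  84   .   .   .   .   .   .   .   .   .
470 [[0.408, 0.279, 0.012], [0.481, 0.442, 0.043]]
0.26 1 0.013
0.28 26 0.028
0.3 42 0.036
0.32 40 0.039
0.34 41 0.041
0.36 46 0.041
0.38 43 0.039
0.4 55 0.041
0.42 42 0.039
0.44 133 0.04
```

Run:
```python
from h import *
c=cap('top'); old=cv2.imread('pics/x2.png')[...,::-1].astype(int); d=abs(c['img'].astype(int)-old).mean(-1)
def reg(n,xs,ys,z):
    m=np.zeros(d.shape,np.uint8); cv2.fillConvexPoly(m,np.array([proj(c,st(x,y,zz)) for x,y,zz in((xs[0],ys[0],z[0]),(xs[1],ys[0],z[0]),(xs[1],ys[1],z[1]),(xs[0],ys[1],z[1]))]).round().astype(np.int32),1)
    k=m>0; print(n,k.sum(),'changed',(d[k]>25).sum(),'mean',c['img'][k].mean().round(1))
reg('chute',(-.05,.05),(.055,.16),(.087,.192)); reg('handle',(-.06,.06),(-.14,-.085),(.046,.046)); reg('plate',(-.1,.1),(-.25,-.14),(.006,.006))
k=(d>30).astype(np.uint8); n,l,s,ce=cv2.connectedComponentsWithStats(k)
for j in range(1,n):
    if s[j,4]>25: print(s[j],ce[j].round())
```

```text
chute 1354 changed 0 mean 119.2
handle 736 changed 2 mean 84.8
plate 2351 changed 0 mean 87.9
[126 176  56 128 926] [150. 227.]
[317 187  26  31 402] [330. 201.]
[340 205   8  10  46] [344. 209.]
[195 213  18  32  61] [203. 229.]
[333 215   8   9  36] [337. 219.]
[143 218  13  24  47] [150. 232.]
[208 219  23  22 330] [219. 230.]
[155 245   8  14  36] [159. 250.]
[230 266  11  17  31] [235. 274.]
[168 311  24  51 202] [179. 336.]
[254 317   8  10  27] [258. 322.]
[267 336  15  13  78] [273. 342.]
[232 360  21  13  49] [244. 366.]
[127 374  72  46 733] [161. 395.]
[301 394   5  16  33] [303. 402.]
[275 411  16   9  64] [284. 416.]
```

The box hasn't moved and is still home. The chute is clear, the new dark shapes are only inside the box, the pan is level on the mat, and the bottle, jar and screwdriver show no change. I hand the job in.

```bash
python3 -c "
from rig import ctrl
print(ctrl.job_done())"
```

```text
the job is handed in; nothing more can be done
None
```

The job is handed in at about 22 s: box fully home, links tipped down the chute into it (pan and chute both clear; I did not count the four individually), empty pan upright on the mat, and bottle, jar and screwdriver untouched.

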